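# Press a canister lid home in a ratchet lid press, then release and slide the jaw back

### The arm

A 6-joint arm with a two-finger parallel gripper is mounted at the origin on the work surface; the furniture and walls round the work are solid. World frame = base frame: x ahead of the robot, y to its left, z up, the work surface at z = 0. Lengths are in m, angles in rad, forces in N, time in s.
With the tool pointing down it reaches from about 0.275 to 0.725 m from the base axis. Payload 5.6 kg.
Tool frame: the origin (TCP) lies midway between the tips of the shut fingers; the grasp point (between the pads) lies 19 mm behind it; z points along the fingers, y is the direction in which the jaws open and shut (so a half turn about z gives the same grasp; the last joint's range is limited). The gripper opens to 85 mm and grips with 20 to 120 N. Pads are 22 mm wide; open, the fingers measure 114 mm over their backs; the gripper's body (76 mm by 85 mm) begins 54 mm behind the grasp point. The pads swing forward as they close: fully open they stand 13 mm farther back than shut.
Start: joints at [1.439, 0.255, 0.108, 0, -1.424, -0.285], TCP at [0.223, 0.503, 0.231] pointing down, gripper open.
Joint ranges: [-2.95, 2.95], [-1.21, 1.97], [-1.09, 1.5], [-2.87, 1.71], [-2.94, -0.07], [-3.05, 3.05]. Speed limits (rad/s): [2.57, 2.57, 3.14, 3.14, 3.14, 3.14].

### API

Orientations are given as [roll, pitch, yaw] about the fixed x, y, z axes, in that order (R = Rz(yaw) Ry(pitch) Rx(roll)).
In Python, from plant import readout, snapshot, get_calibration, order gives the robot as it stands. The module is installed in compiled form; this text tells all that it offers.
- The arm moves only by the tool drive_tool, never from a script. Its argument "series" is text: rows parted by semicolons, each of 6 numbers parted by spaces: the shift along the world's x, y, z in cm, then the turn, a rotation vector about the world's x, y, z in units of 10 degrees (1.0 is 10 degrees). In form: x y z rx ry rz; .... A call has exactly 10 rows; each row shifts and turns the commanded pose from where the row before left it; what a row does not reach is not made up. A row lasts 1/8 s, in which the tool goes at most 62.5 mm and 10.7 degrees, less where a joint would pass 70% of its speed; a pose out of reach is approached as far as the arm can. A call with a gripper value outside its range is refused whole. "fingers" is the finger opening in cm, from 0 to 8.54, set as the call begins (left out, the last holds). The fingers move at their own pace and stop on an object; "newtons" is the grip in N (left out, the last holds). Time passes only in rows, so rows that do not move let the fingers close, or fill a call up. It gives the time, the measured TCP pose, the force and the opening at its end, in the units of the state.
- readout.read_state(): the state, without advancing time (a new reading comes with each control period).
- snapshot(name): name is "side" or "top"; returns (picture, depth): 384x512x3 uint8, red, green, blue; 384x512 float32, m along the optical axis (not along the pixel's ray), 0 where there is no reading.
- get_calibration(name): a dict with "fx", "fy", "cx", "cy" (pixels), "T" (4x4, takes a point from camera to world coordinates). Camera axes: x right, y up, looking along -z (the intrinsics and any distortion apply to the point x, -y, -z); pixel columns grow to the right and rows downward; lengths in m; the calibration is good to about 2 mm. A picture is of the moment at which its call begins. get_calibration takes no time and is no camera call.
- order.sign_off(): hands the job in, once; it reports no verdict.
The state is a dict: "t": time; "joint_pos": joint angles; "joint_velocities": joint speeds; "tau": joint torques, N m; "tcp_pos": TCP position; "orientation": TCP orientation; "wrist_force": force on the tool from outside, world axes, zero at the start; "torque": the same for the moment, N m; "opening": finger opening in m.
Only numpy, scipy, OpenCV 4.12 (cv2) and the standard library are available. Lean on these libraries where they do the work, as an engineer would, in place of code of your own. Each camera call takes 0.05 s, during which the arm holds its last target.

### The job

A canister lies in the ratchet press with its blue lid only started. Pump the green trigger until the jaw has pressed the lid fully and firmly home without crushing the canister, then squeeze the red release lever against the grey thumb post and slide the jaw all the way back. Leave the canister lying in its cradle, do not touch it or its lid with the gripper, and do not disturb the things standing round the press.

Things in the scene. Friction and masses are not known exactly. Their poses are not given: they have to be found in the camera images.
- press: the fixed ratchet lid press: wooden base 140 x 372 x 12 mm with a toothed steel bar (tooth pitch 8 mm) above it. Origin on the table under the bar; its y axis is the pressing direction (from the jaw towards the end stop), z up. It cannot move
- end_stop: grey fixed end stop with two cradle rods, bolted to the press at a place that varies by up to 18 mm. Origin at table height below the face (its local xz plane) against which the canister's bottom is pressed; axes as the press
- canister: metal canister, diameter 56 mm, length 90 mm, lying along the press's y axis on the cradle rods, loose, about 0.3 kg. Origin at the middle of its axis, 94 mm above the table; its y axis points to its bottom, which may stand up to 10 mm short of the end stop: the jaw pushes it up to the stop before or while the lid slides on
- lid (a joint): how far the blue lid (diameter 60 mm, flat top 49 mm from the canister's middle when closed) still stands off, m: 0 is fully home, starts at 0.006 to 0.012. It slides under about 6 N and stops dead when home; it is firmly home once the disc has then pushed it with 15 N or more for 0.2 s. More than 45 N crushes the canister
- jaw: the grey sliding jaw. Origin at table height, axes as the press; it slides along the press's y: its origin lies at y = -86 mm in the press's frame when fully back (start), up to -16 mm at the front. Its bearings drag with 3 N. It is free to go forward; the ratchet lets it go back only while the release lever is squeezed and the trigger is up
- press_disc (a point): centre of the flat front face of the black rubber disc (diameter 44 mm) on the jaw, which pushes the lid; 94 mm above the table
- trigger: green trigger lever on the jaw, travelling with it. Origin on its pivot, axis along the press's x; pressing its pad down turns it up to 0.45 rad about +x, a spring lifts it. The pad takes 3 to 10 N while the jaw runs free, up to 14 N while the lid slides on; once the lid is home the pad stops and the force rises steeply: 18 N on the pad gives about 21 N on the lid, 30 N about 43 N
- trigger_pad (a point): middle of the top of the green ribbed trigger pad (46 mm along x, 36 mm along y), 81 mm above the table when up, on the +x side of the bar. It sinks nearly straight down, 40 mm at most; 33 mm make a good stroke: the first 12 mm are free, then the ratchet bites and moves the jaw, 4 to 13 mm per stroke. Let it come up fully between strokes
- release (a joint): angle of the red release lever, rad: 0 at rest (0 to 0.2 as it rides over the ratchet's teeth), 0.30 squeezed fully towards the thumb post; the ratchet is free above about 0.22. A light spring returns it; squeezing takes about 2 N
- release_tab (a point): rear face (the one towards -y) of the red release tab, 110 mm above the table: tab 22 mm wide along x, 8 mm thick along y, top 119 mm above the table, on the jaw
- thumb_post (a point): front face (towards +y) of the grey thumb post on the jaw, 110 mm above the table: post 22 mm wide along x, 8 mm thick, top at 120 mm. Post and red tab measure 36 mm over both outer faces at rest, about 23 mm squeezed (the post stays, the tab comes to it); pinch them along the press's y from above, fingertips no lower than 85 mm; 36 mm are free in front of the post. Held so, the jaw can be drawn back along -y
- salt: small loose salt shaker, 44 mm across, 90 mm tall, a bystander; origin under its middle
- pepper_pot: small loose pepper pot, 47 mm across, 98 mm tall, a bystander; origin under its middle
There are look-alikes about, which are no part of the job. Leave any yellow look-alike of the canister alone.

How it is judged:
By the outcome, as a careful person would: the job done as asked, in the order asked, and still so for the second after the job is handed in, with the robot touching nothing.
It also fails if it takes over 72 s, if anything falls off the work surface, if the arm or the gripper's body presses on something with over 40 N, if the wrist force passes 120 N, or if a joint passes its speed limit or range.

## Working session

There is one attempt and no reset: what is moved stays moved. The work goes in short steps, Python scripts to look and compute and a tool call to move; the robot and the scene stay as the last step left them, time stands still between calls to the robot, and variables do not carry over. Pictures are saved under pics/ and viewed, and the job is handed in when it is done.

Besides the shell and the picture viewer there is one more tool, called after "Emit:" as name(argument=value, ...) on one line, values as JSON. drive_tool: Moves the arm, as the interface text tells. Its arguments: {"type":"object","properties":{"series":{"type":"string"},"fingers":{"type":"number"},"newtons":{"type":"number"}},"required":["series"]}

```bash
mkdir -p pics; ls; python3 - <<'E'
from plant import readout, snapshot, get_calibration
import cv2, numpy as np
print(readout.read_state())
for n in ("side","top"):
    im,d=snapshot(n); c=get_calibration(n); print(n,{k:np.round(v,4) for k,v in c.items()}, (d>0).mean())
    cv2.imwrite(f"pics/{n}0.png",cv2.cvtColor(im,cv2.COLOR_RGB2BGR)); np.savez(f"pics/{n}0.npz",im=im,d=d)
E
```

```text
pics
{'t': 0.0, 'joint_pos': array([ 1.43859064e+00,  2.55747922e-01,  1.06986328e-01, -5.09145111e-04,
       -1.42389936e+00, -2.84591505e-01]), 'joint_velocities': array([-0.00112252,  0.00098894,  0.00057588, -0.00047519,  0.00010265,
        0.00171297]), 'tau': array([ 1.17512296e-03, -3.86624944e+01,  2.37936991e+01,  5.36493346e+00,
       -6.26374473e-03,  2.63050441e-05]), 'tcp_pos': array([0.22239516, 0.50247599, 0.23038286]), 'orientation': array([ 3.13966164e+00, -4.02584214e-05, -4.16872148e-01]), 'wrist_force': array([-0.48564248, -0.48993305, -1.15196098]), 'torque': array([-0.01258461,  0.05025774,  0.01535269]), 'opening': 0.08552933280800265}
side {'fx': np.float64(377.6559), 'fy': np.float64(377.6559), 'cx': np.float64(262.4486), 'cy': np.float64(192.6662), 'T': array([[ 0.9951,  0.0497, -0.0852,  0.3587],
       [-0.0985,  0.448 , -0.8886, -1.0701],
       [-0.006 ,  0.8926,  0.4507,  0.6147],
       [ 0.    ,  0.    ,  0.    ,  1.    ]])} 0.9385528564453125
top {'fx': np.float64(481.4577), 'fy': np.float64(481.4577), 'cx': np.float64(250.8188), 'cy': np.float64(194.426), 'T': array([[-0.0212,  0.9982, -0.0566,  0.3941],
       [-0.9996, -0.0201,  0.021 , -0.0615],
       [ 0.0199,  0.057 ,  0.9982,  1.1863],
       [ 0.    ,  0.    ,  0.    ,  1.    ]])} 0.9959208170572916
```

View pics/side0.png

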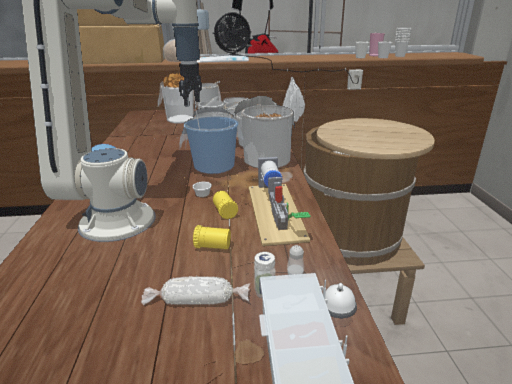

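View pics/top0.png

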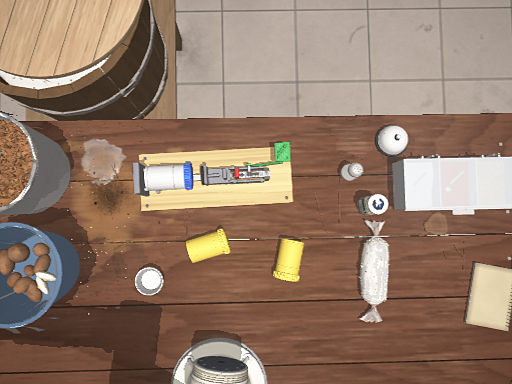

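```bash
cat > h.py <<'E'
import numpy as np, cv2
from plant import readout, snapshot, get_calibration
def shot(n,tag):
    im,d=snapshot(n); np.savez(f"pics/{n}{tag}.npz",im=im,d=d); return im,d
def load(n,tag):
    z=np.load(f"pics/{n}{tag}.npz"); return z['im'],z['d']
def ray(n,u,v):
    c=get_calibration(n); T=c['T']
    r=np.array([(u-c['cx'])/c['fx'],-(v-c['cy'])/c['fy'],-1.]); return T[:3,3],T[:3,:3]@r
def onz(n,u,v,z):
    o,r=ray(n,u,v); return o+r*(z-o[2])/r[2]
def pt(n,u,v,d):
    o,r=ray(n,u,v); return o+r*d
def cloud(n,d):
    c=get_calibration(n); T=c['T']; v,u=np.mgrid[:384,:512]
    P=np.stack([(u-c['cx'])/c['fx']*d,-(v-c['cy'])/c['fy']*d,-d],-1); return P@T[:3,:3].T+T[:3,3]
def proj(n,p):
    c=get_calibration(n); q=c['T'][:3,:3].T@(np.array(p)-c['T'][:3,3]); return c['cx']+c['fx']*q[0]/-q[2], c['cy']+c['fy']*q[1]/q[2]
def crop(im,x0,y0,x1,y1,k,name):
    cv2.imwrite(f"pics/{name}.png",cv2.resize(cv2.cvtColor(im[y0:y1,x0:x1],cv2.COLOR_RGB2BGR),None,fx=k,fy=k,interpolation=cv2.INTER_CUBIC))
E
python3 - <<'E'
from h import *
im,d=load('top','0'); crop(im,125,130,305,220,4.4,'tc')
P=cloud('top',d)
hsv=cv2.cvtColor(im,cv2.COLOR_RGB2HSV)
# base board: tan pixels with height ~12mm
sub=np.zeros(d.shape,bool); sub[140:215,128:300]=1
m=(sub&(abs(P[...,2]-.012)<.007)&(hsv[...,1]>60)&(hsv[...,2]>150)).astype(np.uint8)
m=cv2.morphologyEx(m,cv2.MORPH_CLOSE,np.ones((25,25)))
cs,_=cv2.findContours(m,0,2); c=max(cs,key=cv2.contourArea)
box=cv2.boxPoints(cv2.minAreaRect(c)); print(box)
W=np.array([onz('top',u,v,.012) for u,v in box]);print(W.round(4)); print(np.linalg.norm(np.diff(W,axis=0),axis=1), W.mean(0))
for nm,mm in dict(green=(hsv[...,0]>45)&(hsv[...,0]<80)&(hsv[...,1]>100),red=((hsv[...,0]<8)|(hsv[...,0]>172))&(hsv[...,1]>130),blue=(hsv[...,0]>105)&(hsv[...,0]<125)&(hsv[...,1]>120)).items():
    mm=mm&sub; v,u=np.nonzero(mm); print(nm,mm.sum(),u.min(),u.max(),v.min(),v.max(),np.median(P[mm],0).round(4),P[mm].min(0).round(3),P[mm].max(0).round(3))
im,d=load('side','0'); crop(im,180,140,340,290,4,'sc')
E
```

```text
[[137.38153 153.86768]
 [289.24612 145.43076]
 [292.4     202.19998]
 [140.5354  210.6369 ]]
[[ 0.5655  0.1889  0.012 ]
 [ 0.5795 -0.1834  0.012 ]
 [ 0.4396 -0.1875  0.012 ]
 [ 0.4266  0.1824  0.012 ]]
[0.37252419 0.14001809 0.37007258] [5.02813768e-01 9.24453194e-05 1.20000000e-02]
green 350 246 290 142 166 [ 0.5507 -0.1565  0.0796] [ 0.394 -0.186 -0.011] [ 0.592 -0.061  1.186]
red 46 234 238 168 178 [ 0.5031 -0.0522  0.1168] [ 0.494 -0.057  0.074] [ 0.515 -0.047  0.122]
blue 207 184 192 163 189 [0.4984 0.0545 0.1169] [ 0.394 -0.061  0.08 ] [0.53  0.064 1.186]
```

View pics/tc.png

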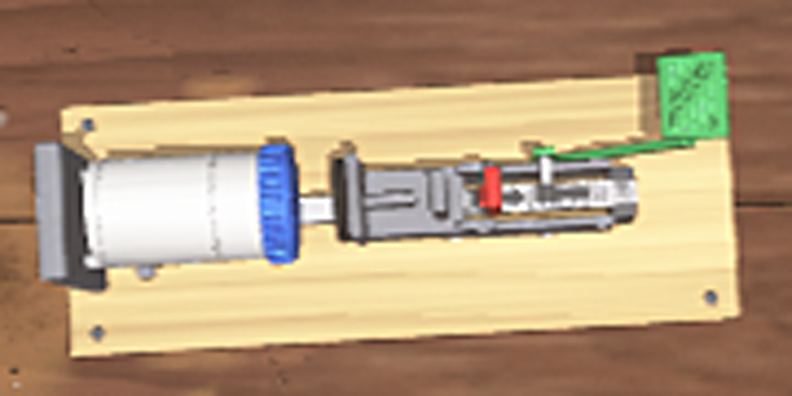

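View pics/sc.png

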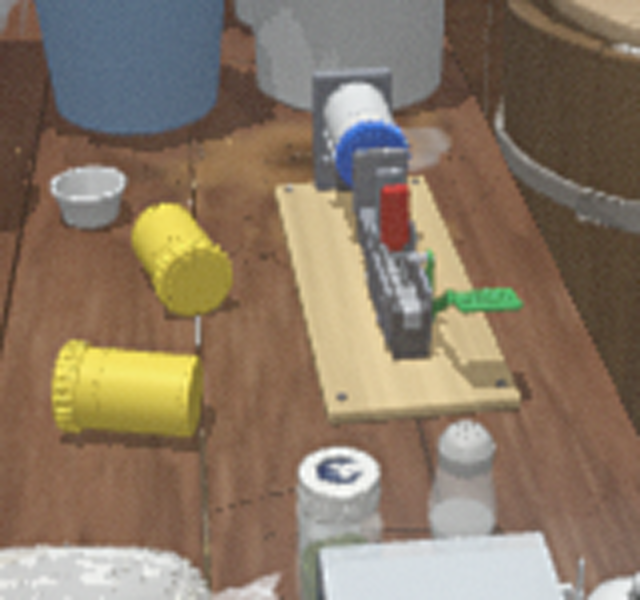

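```bash
python3 - <<'E'
from h import *
im,d=load('top','0'); P=cloud('top',d); hsv=cv2.cvtColor(im,cv2.COLOR_RGB2HSV)
C=np.array([.5028,.0001]); a=.0363
ex=np.array([np.cos(a),np.sin(a)]); ey=np.array([-np.sin(a),np.cos(a)])
def pr(p): q=np.array(p)[:2]-C; return (q@ex*1e3).round(1),(q@ey*1e3).round(1)
# pad
m=((hsv[...,0]>45)&(hsv[...,0]<80)&(hsv[...,1]>100)).astype(np.uint8); m[:, :270]=0; m[:135]=0;m[215:]=0;m[:,300:]=0
m=cv2.morphologyEx(m,cv2.MORPH_OPEN,np.ones((5,5)))
cs,_=cv2.findContours(m,0,2); c=max(cs,key=cv2.contourArea); b=cv2.boxPoints(cv2.minAreaRect(c))
mm=cv2.moments(m,True); u,v=mm['m10']/mm['m00'],mm['m01']/mm['m00']
print('pad',u,v,onz('top',u,v,.081),pr(onz('top',u,v,.081)),np.median(P[m>0],0)); W=np.array([onz('top',*q,.081) for q in b]);print(np.linalg.norm(np.diff(W,axis=0),axis=1))
def edges(lo,hi,row,z):
    pass
# profile along row through tab/post
for r in (172,173,174):
    for cc in range(180,250,1):
        if r==173: p=P[r,cc]; print(cc,im[r,cc],p.round(3),pr(p),end='\n')
E
```

```text
pad 282.55970149253733 151.33582089552237 [ 0.555157   -0.16035409  0.081     ] (np.float64(46.5), np.float64(-162.2)) [ 0.55513755 -0.16109987  0.08014499]
[0.03481234 0.04196468 0.03473742]
180 [251 251 249] [0.505 0.072 0.12 ] (np.float64(5.1), np.float64(71.9))
181 [253 252 250] [0.505 0.07  0.122] (np.float64(4.8), np.float64(69.5))
182 [255 255 252] [0.505 0.068 0.118] (np.float64(5.0), np.float64(67.7))
183 [204 215 241] [0.505 0.066 0.119] (np.float64(4.9), np.float64(65.4))
184 [ 89 141 248] [0.505 0.063 0.125] (np.float64(4.1), np.float64(62.5))
185 [ 97 149 253] [0.505 0.061 0.121] (np.float64(4.4), np.float64(60.7))
186 [100 151 252] [0.505 0.059 0.12 ] (np.float64(4.3), np.float64(58.6))
187 [ 99 150 250] [0.505 0.056 0.124] (np.float64(3.8), np.float64(56.0))
188 [ 99 150 250] [0.505 0.054 0.121] (np.float64(4.0), np.float64(54.1))
189 [101 153 255] [0.505 0.052 0.121] (np.float64(3.9), np.float64(51.9))
190 [ 85 121 228] [0.505 0.05  0.121] (np.float64(3.8), np.float64(49.7))
191 [ 62  74 130] [0.506 0.049 0.106] (np.float64(5.2), np.float64(48.9))
192 [37 45 93] [0.50
[... 3695 characters left out ...]
41 [155 154 155] [ 0.509 -0.063  0.055] (np.float64(4.2), np.float64(-63.5))
242 [113 109 109] [ 0.509 -0.066  0.058] (np.float64(3.8), np.float64(-65.9))
243 [236 236 238] [ 0.509 -0.068  0.055] (np.float64(4.0), np.float64(-68.2))
244 [237 237 238] [ 0.509 -0.07   0.059] (np.float64(3.4), np.float64(-70.5))
245 [206 203 207] [ 0.509 -0.073  0.052] (np.float64(4.0), np.float64(-73.0))
246 [180 175 177] [ 0.509 -0.075  0.06 ] (np.float64(3.0), np.float64(-75.2))
247 [121 115 114] [ 0.507 -0.077  0.078] (np.float64(1.1), np.float64(-77.2))
248 [109 104 104] [ 0.507 -0.079  0.072] (np.float64(1.6), np.float64(-79.7))
249 [125 122 121] [ 0.507 -0.082  0.074] (np.float64(1.2), np.float64(-81.9))
```

```bash
python3 - <<'E'
from h import *
im,d=load('top','0'); P=cloud('top',d)
print('tab mid',onz('top',236.2,173,.119),'post',onz('top',224,174,.12))
sub=P[125:215,128:300]
# bystanders (z .05-.13) near
for nm,(u0,u1,v0,v1) in dict(salt=(338,364,158,184),pepper=(358,392,190,220),bell=(374,412,122,158)).items():
    q=P[v0:v1,u0:u1].reshape(-1,3); q=q[q[:,2]>.04]; print(nm,q.min(0).round(3),q.max(0).round(3),np.median(q,0).round(3))
crop(im,330,120,420,225,5.5,'by')
s,ds=load('side','0')
for p in [(.555,-.160,.081),(.503,-.023,.12),(.503,-.056,.119),(.505,.05,.124)]: print(proj('side',p),proj('top',p))
E
```

```text
tab mid [ 0.50299425 -0.0524465   0.119     ] post [ 0.50118238 -0.02532374  0.12      ]
salt [ 0.394 -0.344  0.04 ] [ 0.53  -0.061  1.186] [ 0.508 -0.322  0.08 ]
pepper [ 0.394 -0.396  0.04 ] [ 0.452 -0.061  1.186] [ 0.428 -0.364  0.095]
bell [ 0.394 -0.463  0.04 ] [ 0.613 -0.061  1.186] [ 0.588 -0.436  0.044]
(np.float64(301.02707081172355), np.float64(213.50946796670664)) (np.float64(282.4086961573636), np.float64(151.40596195526606))
(np.float64(276.5162830946962), np.float64(181.3998287236963)) (np.float64(222.938506276277), np.float64(173.20540851099008))
(np.float64(277.9550525480315), np.float64(186.32185689044044)) (np.float64(237.79720065967336), np.float64(172.96686683854222))
(np.float64(274.1876737749034), np.float64(170.80093487064676)) (np.float64(189.80280982289344), np.float64(172.75404567961573))
```

View pics/by.png

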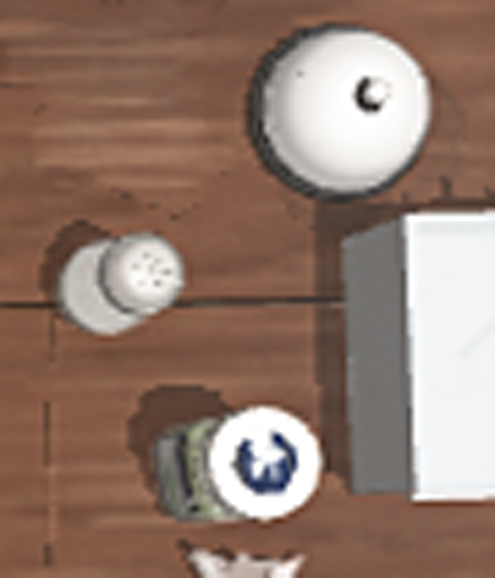

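```bash
python3 - <<'E'
from h import *
im,d=load('top','0'); P=cloud('top',d)
for y in np.arange(.5,-.2,-.05):
    t=(.5025-y)/.66; x=.2224+t*.333
    m=(abs(P[...,0]-x)<.08)&(abs(P[...,1]-y)<.05)&(P[...,2]<.6)
    print(y.round(2),x.round(3),m.sum(),P[m][:,2].max().round(3) if m.any() else None)
m=(P[...,2]>.1)&(P[...,2]<.6); m[:, 120:]=0; q=P[m]; print(q[:,1].min(), q[:,2].max(), np.percentile(q[:,2],99))
s,ds=load('side','0'); Q=cloud('side',ds)
m=(Q[...,1]>.15)&(Q[...,1]<.6)&(Q[...,2]>.08)&(Q[...,2]<.5)&(Q[...,0]>.12)&(Q[...,0]<.75)
for y0 in np.arange(.15,.6,.05):
    k=m&(Q[...,1]>=y0)&(Q[...,1]<y0+.05); print(y0.round(2),k.sum(),(Q[k].min(0).round(3),Q[k].max(0).round(3)) if k.any() else '')
E
```

```text
0.5 0.224 864 0.15
0.45 0.249 2629 0.187
0.4 0.274 3193 0.191
0.35 0.299 3867 0.192
0.3 0.325 3839 0.192
0.25 0.35 2693 0.007
0.2 0.375 2694 0.018
0.15 0.4 2781 0.128
0.1 0.425 2925 0.127
0.05 0.451 2884 0.127
0.0 0.476 2724 0.124
-0.05 0.501 2659 0.124
-0.1 0.526 2629 0.122
-0.15 0.552 2523 0.087
0.20118097481990893 0.22297637564771644 0.21515162633758453
0.15 132 (array([0.461, 0.154, 0.08 ]), array([0.53 , 0.174, 0.128]))
0.2 59 (array([0.726, 0.221, 0.081]), array([0.75 , 0.249, 0.11 ]))
0.25 137 (array([0.697, 0.25 , 0.08 ]), array([0.75 , 0.3  , 0.131]))
0.3 1294 (array([0.199, 0.3  , 0.08 ]), array([0.749, 0.35 , 0.216]))
0.35 1698 (array([0.165, 0.35 , 0.08 ]), array([0.748, 0.4  , 0.221]))
0.4 481 (array([0.16, 0.4 , 0.08]), array([0.749, 0.45 , 0.442]))
0.45 1498 (array([0.175, 0.45 , 0.083]), array([0.749, 0.5  , 0.5  ]))
0.5 802 (array([0.176, 0.5  , 0.081]), array([0.75, 0.55, 0.5 ]))
0.55 92 (array([0.249, 0.55 , 0.106]), array([0.745, 0.564, 0.348]))
```

Emit:
drive_tool(series="0 0 5 0 0 0; 0 0 5 0 0 0.2; 2.5 -5 0 0 0 0.3; 2.5 -5 0 0 0 0.3; 2.5 -5 0 0 0 0.3; 2.5 -5 0 0 0 0.3; 2.5 -5 0 0 0 0.3; 2.5 -5 0 0 0 0.3; 2.5 -5 0 0 0 0.3; 2.5 -5 0 0 0 0.3", fingers=0, newtons=60)

```text
t: 1.35
tcp_pos: [0.4229, 0.1012, 0.3311]
orientation: [-3.142, 0.0, 0.039]
wrist_force: [1.4, 0.9, 0.7]
opening: -0.0002
```

Emit:
drive_tool(series="2.6 -5 0 0 0 0; 2.6 -5 -2 0 0 0; 2.6 -5 -3 0 0 0; 2.6 -5 -3 0 0 0; 2.7 -5 -3 0 0 0; 0 -0.8 -3 0 0 0; 0 0 -3 0 0 0; 0 0 -3 0 0 0; 0 0 -1 0 0 0; 0 0 0 0 0 0")

```text
t: 2.6
tcp_pos: [0.5516, -0.1517, 0.1232]
orientation: [3.141, 0.001, 0.037]
wrist_force: [0.2, -0.2, 0.6]
opening: -0.0001
```

```bash
python3 - <<'E'
from h import *
print(readout.read_state()['tcp_pos'],readout.read_state()['wrist_force'])
im,d=shot('top','1'); crop(im,125,110,305,220,4.4,'t1')
im,d=shot('side','1'); crop(im,200,110,340,250,4.2,'s1')
E
```

```text
[ 0.55163582 -0.15165684  0.123214  ] [ 0.15518249 -0.21752428  0.62573881]
```

View pics/t1.png

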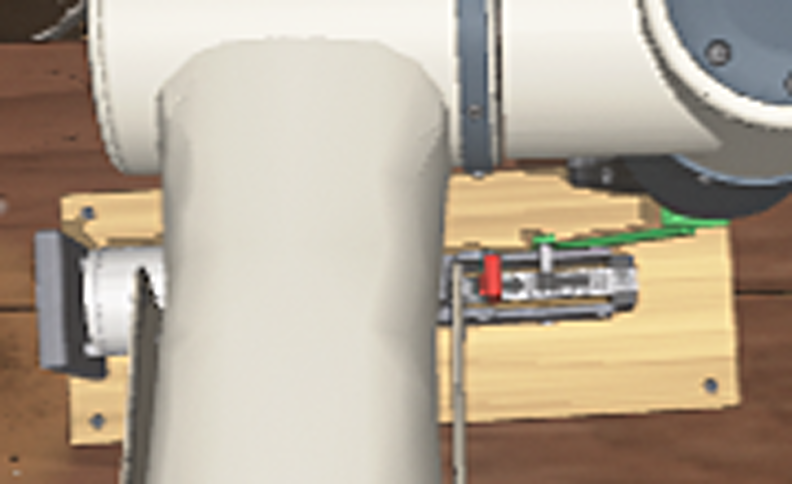

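View pics/s1.png

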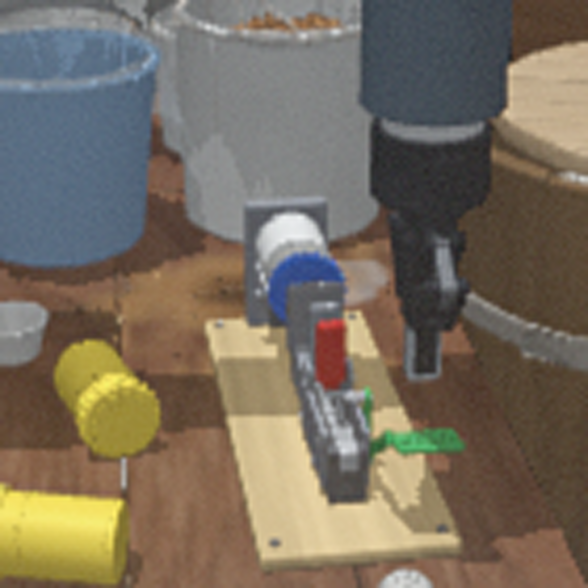

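Emit:
drive_tool(series="0.3 -0.6 -1.5 0 0 0; 0 0 -1.5 0 0 0; 0 0 -1 0 0 0; 0 0 -0.6 0 0 0; 0 0 -0.6 0 0 0; 0 0.1 -0.6 0 0 0; 0 0.2 -0.6 0 0 0; 0 0.2 -0.6 0 0 0; 0 0.2 -0.5 0 0 0; 0 0 0 0 0 0")

```text
t: 3.95
tcp_pos: [0.5556, -0.1512, 0.049]
orientation: [3.14, -0.002, 0.037]
wrist_force: [0.4, -3.2, 5.6]
opening: 0.0
```

```bash
cat > look.py <<'E'
import sys
from h import *
tag=sys.argv[1]
s=readout.read_state(); print(s['t'],s['tcp_pos'].round(4),s['wrist_force'].round(1),s['torque'].round(2))
im,d=shot('top',tag); hsv=cv2.cvtColor(im,cv2.COLOR_RGB2HSV)
m=((hsv[...,0]<8)|(hsv[...,0]>172))&(hsv[...,1]>130); m[:150]=0;m[200:]=0;m[:,:190]=0;m[:,250:]=0
v,u=np.nonzero(m)
if m.sum()>15:
  w=np.array([onz('top',a,b,.119) for a,b in zip(u,v)]).mean(0); print('tab px',m.sum(),u.min(),u.max(),v.min(),v.max(),'tab',w.round(4))
crop(im,125,110,305,220,4.4,'t'+tag)
si,ds=shot('side',tag); crop(si,200,130,340,250,5,'s'+tag)
E
python3 look.py 2
```

```text
3.95 [ 0.5556 -0.1512  0.049 ] [ 0.4 -3.2  5.6] [-1.27 -0.03 -0.04]
tab px 31 226 232 168 178 tab [ 0.5024 -0.0366  0.119 ]
```

View pics/s2.png

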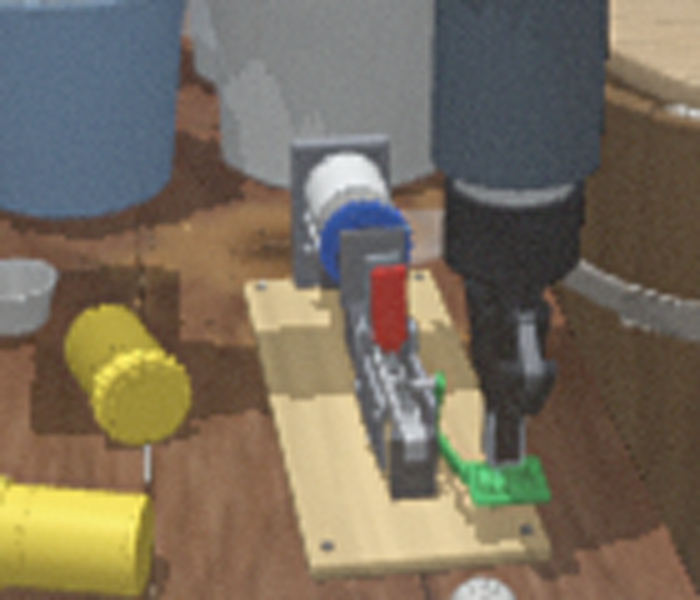

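Emit:
drive_tool(series="0 0 0.8 0 0 0; 0 0 0.8 0 0 0; 0 0 0.8 0 0 0; 0 0 0.8 0 0 0; 0 0 1 0 0 0; 0 0 0 0 0 0; 0 0 0 0 0 0; 0 0 0 0 0 0; 0 0 0 0 0 0; 0 0 0 0 0 0")

```text
t: 5.3
tcp_pos: [0.5547, -0.1506, 0.0902]
orientation: [3.142, 0.0, 0.037]
wrist_force: [-0.1, -0.3, -0.2]
opening: 0.0005
```

```bash
python3 look.py 3; python3 - <<'E'
from h import *
for t in '0','1','2','3':
  im,d=load('side',t); hsv=cv2.cvtColor(im,cv2.COLOR_RGB2HSV)
  m=((hsv[...,0]>45)&(hsv[...,0]<80)&(hsv[...,1]>100)).astype(np.uint8); m[:,:294]=0; m[:190]=0; m[:,325:]=0; m[240:]=0
  M=cv2.moments(m,True); u,v=M['m10']/M['m00'],M['m01']/M['m00']; vv,uu=np.nonzero(m)
  z=.081 if t!='2' else .049
  print(t,m.sum(),u,v,uu.min(),uu.max(),vv.min(),vv.max(),onz('side',u,v,z).round(4),'front/back y',onz('side',u,vv.min(),z)[1].round(4),onz('side',u,vv.max()+.5,z)[1].round(4))
E
```

```text
5.3 [ 0.5547 -0.1506  0.0902] [-0.1 -0.3 -0.2] [0.06 0.05 0.03]
tab px 29 226 232 169 178 tab [ 0.5021 -0.0381  0.119 ]
0 69 301.59420289855075 214.7246376811594 294 309 212 217 [ 0.5553 -0.1669  0.081 ] front/back y -0.1517 -0.182
1 66 301.5151515151515 214.75757575757575 294 309 212 217 [ 0.555 -0.167  0.081] front/back y -0.1517 -0.1819
2 109 301.10091743119267 226.3302752293578 294 309 221 230 [ 0.5533 -0.1767  0.049 ] front/back y -0.1481 -0.1982
3 60 300.75 212.78333333333333 294 308 210 215 [ 0.555  -0.1559  0.081 ] front/back y -0.1401 -0.1709
```

View pics/s3.png

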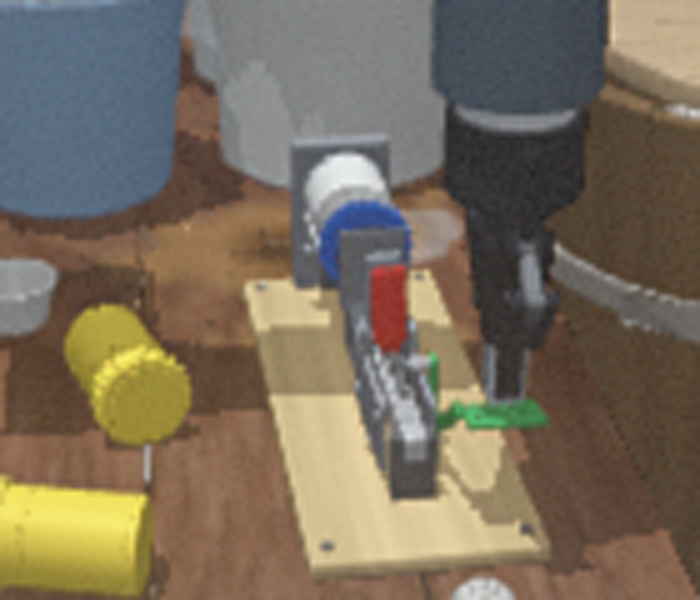

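View pics/t3.png

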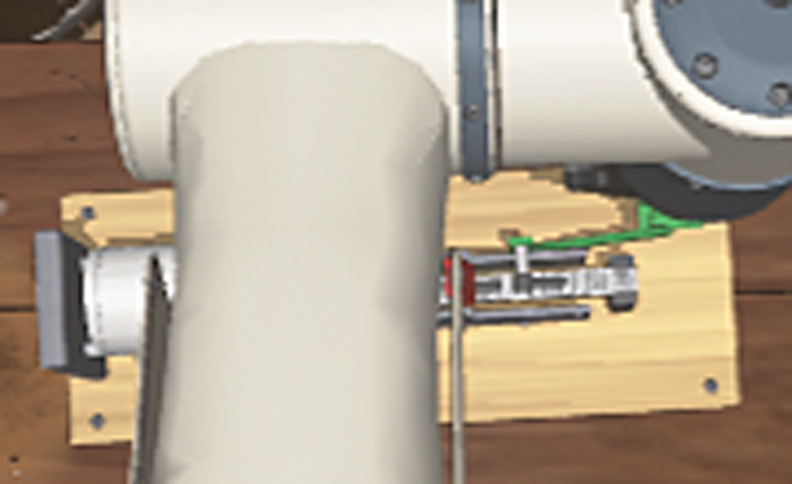

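```bash
python3 - <<'E'
from h import *
im,d=load('top','0'); P=cloud('top',d)
C=np.array([.5028,.0001]); a=.0363; ey=np.array([-np.sin(a),np.cos(a)])
for r in (177,181):
  for c in range(131,152): print(r,c,im[r,c],P[r,c].round(3),((P[r,c,:2]-C)@ey*1e3).round(1))
E
```

```text
177 131 [158 114  77] [ 0.51   0.208 -0.002] 207.4
177 132 [156 108  67] [ 0.511  0.206 -0.006] 205.8
177 133 [162 155 158] [0.498 0.175 0.124] 174.9
177 134 [168 171 181] [0.497 0.171 0.13 ] 171.4
177 135 [171 172 180] [0.498 0.17  0.125] 170.3
177 136 [175 173 181] [0.498 0.168 0.125] 168.1
177 137 [184 183 192] [0.498 0.166 0.125] 165.9
177 138 [173 172 178] [0.498 0.164 0.123] 164.3
177 139 [106 103 106] [0.498 0.163 0.12 ] 162.6
177 140 [73 68 67] [0.499 0.162 0.112] 162.0
177 141 [81 76 76] [0.5   0.163 0.099] 162.6
177 142 [77 71 72] [0.501 0.162 0.089] 162.2
177 143 [53 47 48] [0.502 0.163 0.077] 162.4
177 144 [255 255 255] [0.498 0.152 0.119] 151.9
177 145 [255 255 255] [0.498 0.15  0.118] 149.8
177 146 [250 250 250] [0.498 0.147 0.122] 146.8
177 147 [253 253 253] [0.498 0.145 0.122] 144.8
177 148 [254 254 254] [0.498 0.143 0.121] 142.7
177 149 [254 253 254] [0.498 0.141 0.12 ] 140.6
177 150 [254 253 253] [0.498 0.139 0.12 ] 138.5
177 151 [254 253 253] [0.497 0.136 0.122] 135.9
181 131 [173 124  84] [ 0.501  0.208 -0.002] 207.8
181 132 [171 120  78] [0.5   0.205 0.001] 204.7
[... 200 characters left out ...]
 [180 177 185] [0.489 0.166 0.124] 166.6
181 138 [172 170 179] [0.489 0.164 0.123] 164.6
181 139 [107 103 107] [0.489 0.162 0.123] 162.5
181 140 [74 68 67] [0.49  0.163 0.109] 163.1
181 141 [80 76 75] [0.491 0.163 0.099] 163.0
181 142 [80 75 75] [0.491 0.162 0.094] 161.7
181 143 [66 60 60] [0.493 0.162 0.081] 162.1
181 144 [143 139 139] [0.489 0.152 0.119] 152.4
181 145 [255 255 255] [0.489 0.15  0.116] 150.7
181 146 [248 247 246] [0.489 0.147 0.122] 147.3
181 147 [216 214 213] [0.489 0.145 0.122] 145.1
181 148 [245 244 242] [0.489 0.142 0.123] 142.7
181 149 [252 251 250] [0.489 0.141 0.121] 140.9
181 150 [250 250 249] [0.489 0.139 0.118] 139.3
181 151 [250 250 248] [0.489 0.137 0.116] 137.5
```

Emit:
drive_tool(series="0 0.2 -0.9 0 0 0; 0 0 -0.6 0 0 0; 0 0.1 -0.6 0 0 0; 0 0.2 -0.7 0 0 0; 0 0.3 -0.7 0 0 0; 0 0.2 -0.7 0 0 0; 0 0 0 0 0 0; 0 0 1.4 0 0 0; 0 0 1.4 0 0 0; 0 0 1.4 0 0 0")

```text
t: 6.65
tcp_pos: [0.5546, -0.1403, 0.0914]
orientation: [-3.141, 0.0, 0.037]
wrist_force: [1.5, 0.5, -0.5]
opening: 0.0002
```

```bash
python3 look.py 4; python3 - <<'E'
from h import *
for t in '0','3','4':
  im,d=load('side',t); hsv=cv2.cvtColor(im,cv2.COLOR_RGB2HSV)
  m=((hsv[...,0]>45)&(hsv[...,0]<80)&(hsv[...,1]>100)).astype(np.uint8); m[:,:294]=0; m[:190]=0; m[:,325:]=0; m[240:]=0
  vv,uu=np.nonzero(m); v=vv.mean();u=uu.mean()
  r=((hsv[...,0]<8)|(hsv[...,0]>172))&(hsv[...,1]>130); r[:170]=0;r[210:]=0;r[:,:265]=0;r[:,292:]=0; rv,ru=np.nonzero(r)
  print(t,m.sum(),u,v,onz('side',u,v,.081).round(4),'red',r.sum(),ru.mean(),rv.mean(),rv.min(),rv.max(),onz('side',ru.mean(),rv.mean(),.105).round(4))
E
```

```text
6.65 [ 0.5546 -0.1403  0.0914] [ 1.5  0.5 -0.5] [0.02 0.02 0.  ]
tab px 47 223 228 169 179 tab [ 0.5021 -0.0297  0.119 ]
0 69 301.59420289855075 214.7246376811594 [ 0.5553 -0.1669  0.081 ] red 99 278.3030303030303 193.53535353535352 186 202 [ 0.5015 -0.0763  0.105 ]
3 60 300.75 212.78333333333333 [ 0.555  -0.1559  0.081 ] red 104 277.21153846153845 190.91346153846155 183 199 [ 0.5006 -0.0586  0.105 ]
4 61 300.44262295081967 211.13114754098362 [ 0.5559 -0.1464  0.081 ] red 107 276.8878504672897 189.81308411214954 182 198 [ 0.5006 -0.0511  0.105 ]
```

View pics/s4.png

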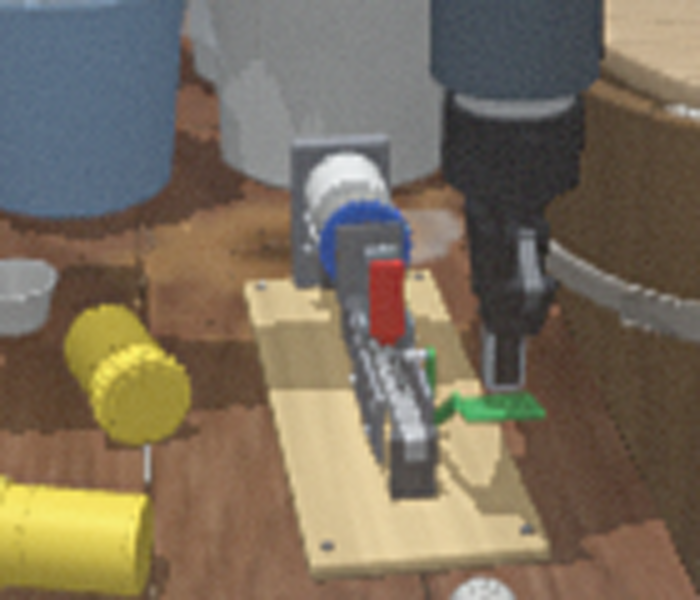

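View pics/t4.png

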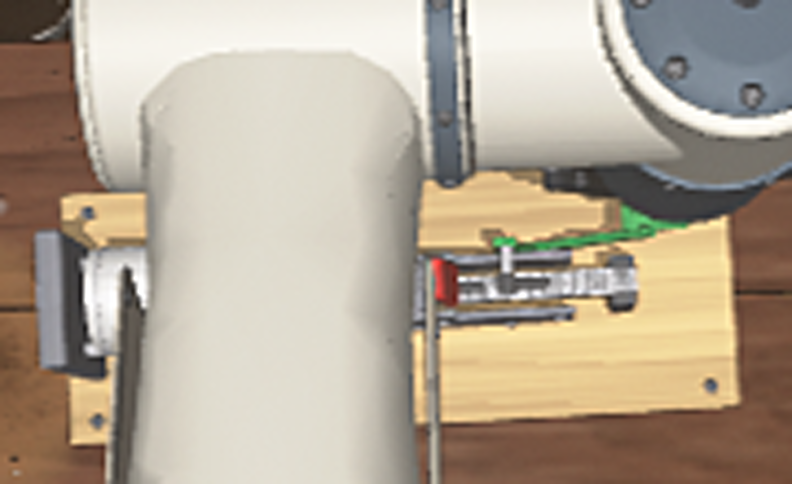

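Emit:
drive_tool(series="0 0.1 -0.9 0 0 0; 0 0 -0.6 0 0 0; 0 0.1 -0.6 0 0 0; 0 0.2 -0.7 0 0 0; 0 0.2 -0.7 0 0 0; 0 0.2 -0.7 0 0 0; 0 0 0 0 0 0; 0 0 1.4 0 0 0; 0 0 1.4 0 0 0; 0 0 1.4 0 0 0")

```text
t: 8.0
tcp_pos: [0.5546, -0.1324, 0.0911]
orientation: [-3.141, 0.0, 0.037]
wrist_force: [0.3, 0.1, -0.2]
opening: 0.0
```

```bash
python3 look.py 5; python3 - <<'E'
from h import *
for t in '0','3','4','5':
  im,d=load('side',t); hsv=cv2.cvtColor(im,cv2.COLOR_RGB2HSV)
  m=((hsv[...,0]>45)&(hsv[...,0]<80)&(hsv[...,1]>100)).astype(np.uint8); m[:,:294]=0; m[:190]=0; m[:,325:]=0; m[240:]=0
  vv,uu=np.nonzero(m); v=vv.mean();u=uu.mean()
  print(t,onz('side',u,v,.081).round(4))
E
```

```text
8.0 [ 0.5546 -0.1324  0.0911] [ 0.3  0.1 -0.2] [-0.01 -0.03  0.01]
tab px 59 219 225 169 179 tab [ 0.5024 -0.0217  0.119 ]
0 [ 0.5553 -0.1669  0.081 ]
3 [ 0.555  -0.1559  0.081 ]
4 [ 0.5559 -0.1464  0.081 ]
5 [ 0.5563 -0.1397  0.081 ]
```

View pics/t5.png

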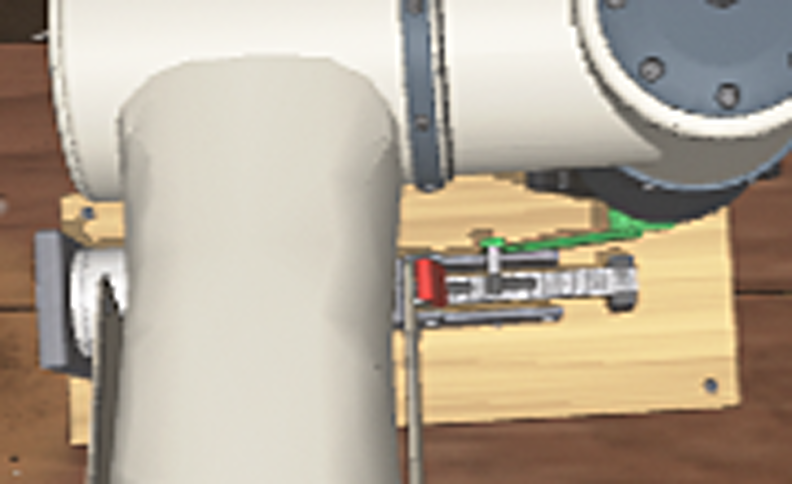

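Emit:
drive_tool(series="0 0 -0.9 0 0 0; 0 0 -0.6 0 0 0; 0 0.1 -0.6 0 0 0; 0 0.2 -0.6 0 0 0; 0 0.2 -0.5 0 0 0; 0 0.1 -0.4 0 0 0; 0 0 -0.2 0 0 0; 0 0 0 0 0 0; 0 0 0 0 0 0; 0 0 0 0 0 0")

```text
t: 9.35
tcp_pos: [0.5551, -0.1272, 0.0532]
orientation: [3.14, -0.001, 0.037]
wrist_force: [-1.8, -4.4, 9.9]
opening: -0.0002
```

```bash
python3 look.py 6
```

```text
9.35 [ 0.5551 -0.1272  0.0532] [-1.8 -4.4  9.9] [-1.32  0.65 -0.  ]
tab px 43 220 224 169 179 tab [ 0.5017 -0.021   0.119 ]
```

View pics/t6.png

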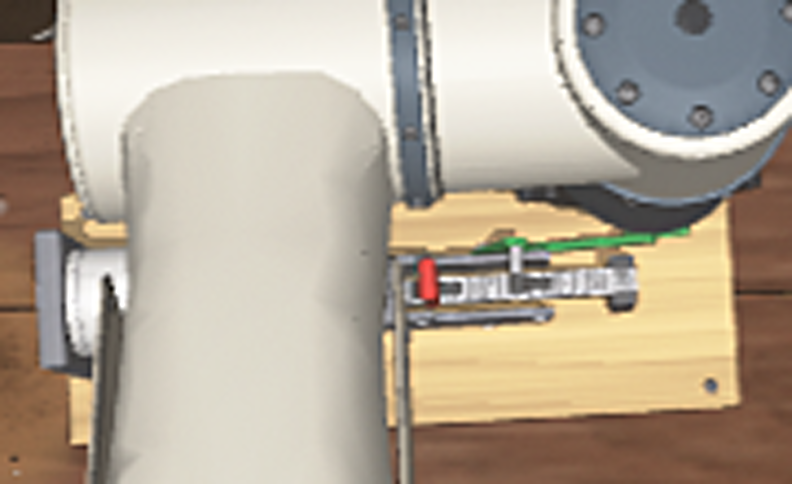

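Emit:
drive_tool(series="0 0 -0.1 0 0 0; 0 0.1 -0.1 0 0 0; 0 0 -0.1 0 0 0; 0 0.1 -0.1 0 0 0; 0 0 -0.1 0 0 0; 0 0 0 0 0 0; 0 0 0 0 0 0; 0 0 0 0 0 0; 0 0 0 0 0 0; 0 0 0 0 0 0")

```text
t: 10.7
tcp_pos: [0.5551, -0.1255, 0.0485]
orientation: [3.14, -0.001, 0.038]
wrist_force: [-2.9, -4.4, 10.1]
opening: -0.0001
```

```bash
python3 look.py 7
```

```text
10.7 [ 0.5551 -0.1255  0.0485] [-2.9 -4.4 10.1] [-1.59  0.91  0.02]
tab px 65 216 222 169 179 tab [ 0.5016 -0.0139  0.119 ]
```

View pics/t7.png

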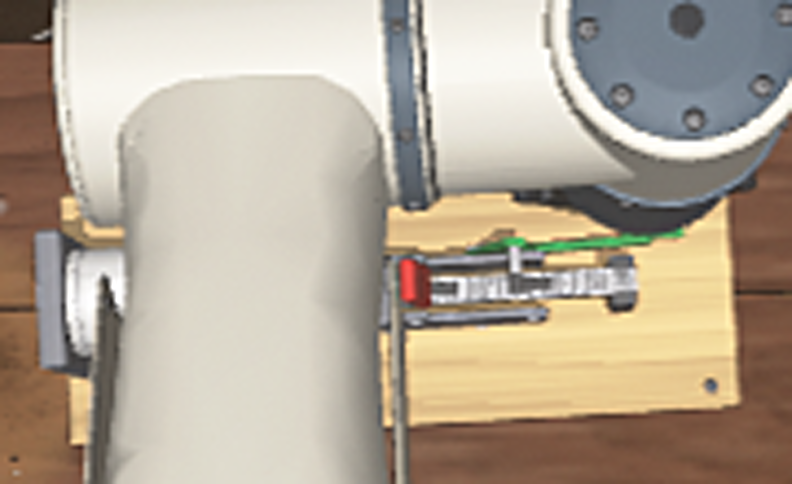

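Emit:
drive_tool(series="0 0 1.4 0 0 0; 0 0 1.4 0 0 0; 0 0.1 1.4 0 0 0; 0 0 0 0 0 0; 0 0 0 0 0 0; 0 0 -0.7 0 0 0; 0 0 -0.6 0 0 0; 0 0 -0.5 0 0 0; 0 0 -0.3 0 0 0; 0 0 0 0 0 0")

```text
t: 12.05
tcp_pos: [0.5549, -0.1238, 0.0683]
orientation: [3.141, -0.0, 0.037]
wrist_force: [0.5, -1.6, 3.4]
opening: 0.0002
```

```bash
python3 look.py 8
```

```text
12.05 [ 0.5549 -0.1238  0.0683] [ 0.5 -1.6  3.4] [-0.83  0.01  0.03]
tab px 53 217 222 169 179 tab [ 0.5023 -0.0158  0.119 ]
```

View pics/t8.png

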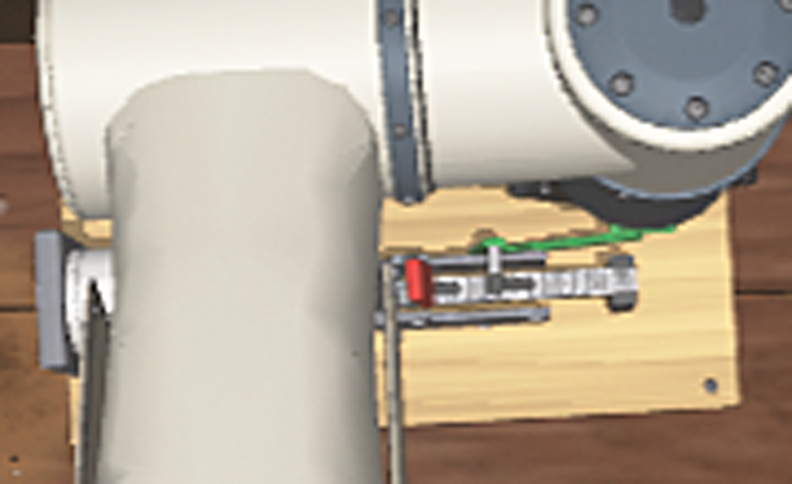

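Emit:
drive_tool(series="0 0 -0.1 0 0 0; 0 0 -0.1 0 0 0; 0 0 -0.1 0 0 0; 0 0 -0.1 0 0 0; 0 0 -0.1 0 0 0; 0 0 0 0 0 0; 0 0 0 0 0 0; 0 0 0 0 0 0; 0 0 0 0 0 0; 0 0 0 0 0 0")

```text
t: 13.4
tcp_pos: [0.5549, -0.1238, 0.0635]
orientation: [3.141, -0.0, 0.037]
wrist_force: [-0.1, -3.1, 5.4]
opening: 0.0006
```

Emit:
drive_tool(series="0 0 -0.1 0 0 0; 0 0 -0.1 0 0 0; 0 0 -0.1 0 0 0; 0 0 -0.1 0 0 0; 0 0 0 0 0 0; 0 0 0 0 0 0; 0 0 0 0 0 0; 0 0 0 0 0 0; 0 0 0 0 0 0; 0 0 0 0 0 0")

```text
t: 14.65
tcp_pos: [0.555, -0.124, 0.0598]
orientation: [3.141, -0.001, 0.037]
wrist_force: [-0.1, -4.5, 6.3]
opening: -0.0
```

Emit:
drive_tool(series="0 0 -0.1 0 0 0; 0 0 -0.1 0 0 0; 0 0 -0.1 0 0 0; 0 0 0 0 0 0; 0 0 0 0 0 0; 0 0 0 0 0 0; 0 0 0 0 0 0; 0 0 0 0 0 0; 0 0 0 0 0 0; 0 0 0 0 0 0")

```text
t: 15.9
tcp_pos: [0.5551, -0.1237, 0.0573]
orientation: [3.141, -0.001, 0.037]
wrist_force: [-2.2, -3.2, 9.9]
opening: -0.0002
```

```bash
python3 look.py 9
```

```text
15.9 [ 0.5551 -0.1237  0.0573] [-2.2 -3.2  9.9] [-0.96  0.66  0.03]
tab px 66 215 221 169 179 tab [ 0.5014 -0.0119  0.119 ]
```

View pics/t9.png

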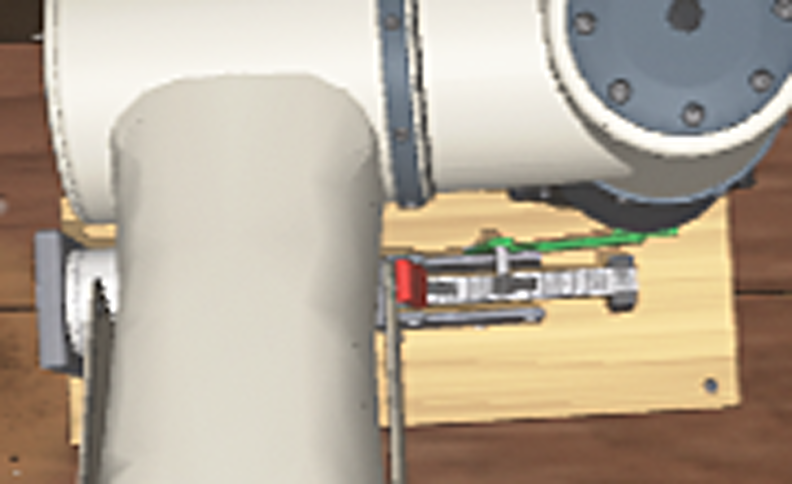

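Emit:
drive_tool(series="0 0 -0.05 0 0 0; 0 0 -0.05 0 0 0; 0 0 -0.05 0 0 0; 0 0 0 0 0 0; 0 0 0 0 0 0; 0 0 0 0 0 0; 0 0 0 0 0 0; 0 0 0 0 0 0; 0 0 0 0 0 0; 0 0 0 0 0 0")

```text
t: 17.25
tcp_pos: [0.555, -0.1233, 0.0558]
orientation: [-3.141, -0.001, 0.037]
wrist_force: [-2.5, -0.8, 10.2]
opening: -0.0002
```

Emit:
drive_tool(series="0 0 -0.05 0 0 0; 0 0 -0.05 0 0 0; 0 0 -0.05 0 0 0; 0 0 0 0 0 0; 0 0 0 0 0 0; 0 0 0 0 0 0; 0 0 0 0 0 0; 0 0 0 0 0 0; 0 0 0 0 0 0; 0 0 0 0 0 0")

```text
t: 18.5
tcp_pos: [0.555, -0.123, 0.0544]
orientation: [-3.141, -0.001, 0.037]
wrist_force: [-2.7, -0.9, 11.6]
opening: -0.0002
```

Emit:
drive_tool(series="0 0 -0.05 0 0 0; 0 0 -0.05 0 0 0; 0 0 0 0 0 0; 0 0 0 0 0 0; 0 0 0 0 0 0; 0 0 0 0 0 0; 0 0 0 0 0 0; 0 0 0 0 0 0; 0 0 0 0 0 0; 0 0 0 0 0 0")

```text
t: 19.75
tcp_pos: [0.5551, -0.1231, 0.0539]
orientation: [-3.141, -0.001, 0.037]
wrist_force: [-3.5, -0.1, 14.7]
opening: -0.0001
```

Emit:
drive_tool(series="0 0 -0.05 0 0 0; 0 0 -0.05 0 0 0; 0 0 0 0 0 0; 0 0 0 0 0 0; 0 0 0 0 0 0; 0 0 0 0 0 0; 0 0 0 0 0 0; 0 0 0 0 0 0; 0 0 0 0 0 0; 0 0 0 0 0 0")

```text
t: 21.0
tcp_pos: [0.5551, -0.1232, 0.0535]
orientation: [-3.142, -0.002, 0.038]
wrist_force: [-4.9, -0.1, 19.0]
opening: -0.0001
```

Emit:
drive_tool(series="0 0 -0.05 0 0 0; 0 0 0 0 0 0; 0 0 0 0 0 0; 0 0 0 0 0 0; 0 0 0 0 0 0; 0 0 0 0 0 0; 0 0 0 0 0 0; 0 0 0 0 0 0; 0 0 0 0 0 0; 0 0 0 0 0 0")

```text
t: 22.25
tcp_pos: [0.5551, -0.1232, 0.0533]
orientation: [-3.142, -0.002, 0.038]
wrist_force: [-6.2, 1.0, 19.9]
opening: -0.0003
```

```bash
python3 look.py 10
```

```text
22.25 [ 0.5551 -0.1232  0.0533] [-6.2  1.  19.9] [0.44 2.21 0.01]
tab px 47 217 221 169 179 tab [ 0.5016 -0.0145  0.119 ]
```

View pics/t10.png

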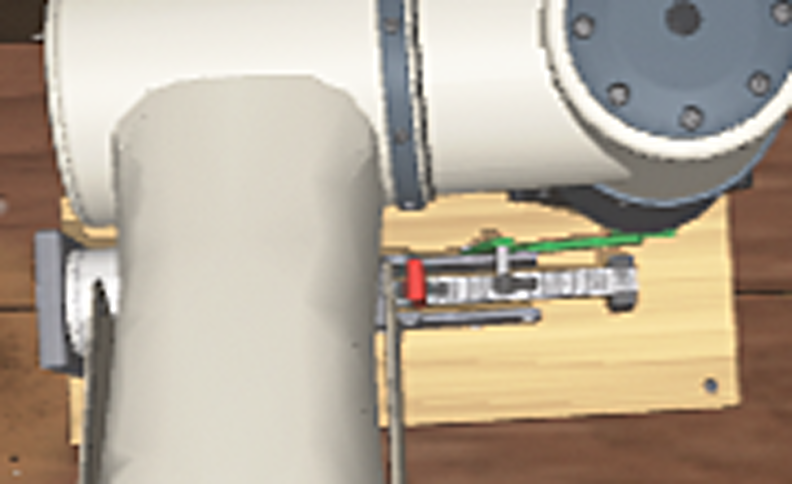

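Emit:
drive_tool(series="0 0 0.8 0 0 0; 0 0 1.2 0 0 0; 0 0 1.5 0 0 0; 0 0 3 0 0 0; 0 -2 5 0 0 0; 0 -4 4 0 0 0; 0 -5 0 0 0 0; 0 -5 0 0 0 0; 0 -5 0 0 0 0; 0 -3 0 0 0 0", fingers=5.7)

```text
t: 23.6
tcp_pos: [0.5542, -0.3653, 0.2053]
orientation: [-3.14, 0.001, 0.036]
wrist_force: [-0.3, 0.1, -0.0]
opening: 0.0568
```

```bash
python3 look.py 11; python3 - <<'E'
from h import *
im,d=load('top','11'); P=cloud('top',d)
C=np.array([.5028,.0001]); a=.0363; ey=np.array([-np.sin(a),np.cos(a)])
for r in (173,):
  for c in list(range(138,146))+list(range(168,244)): print(c,im[r,c],P[r,c].round(3),((P[r,c,:2]-C)@ey*1e3).round(1))
E
```

```text
23.6 [ 0.5542 -0.3653  0.2053] [-0.3  0.1 -0. ] [ 0.   -0.08  0.02]
tab px 48 217 221 169 179 tab [ 0.5017 -0.0144  0.119 ]
138 [135 134 141] [0.507 0.164 0.125] 163.5
139 [85 83 85] [0.507 0.163 0.119] 162.4
140 [219 217 213] [0.507 0.161 0.119] 160.2
141 [234 233 231] [0.507 0.158 0.119] 158.0
142 [183 181 182] [0.507 0.157 0.117] 156.2
143 [222 221 219] [0.507 0.154 0.118] 153.8
144 [233 232 230] [0.507 0.151 0.121] 151.0
145 [232 229 228] [0.507 0.15  0.116] 149.9
168 [201 198 198] [0.506 0.099 0.119] 98.5
169 [227 225 223] [0.506 0.097 0.119] 96.3
170 [239 237 235] [0.506 0.094 0.12 ] 93.9
171 [237 235 233] [0.506 0.092 0.118] 92.1
172 [237 236 233] [0.506 0.09  0.116] 90.0
173 [244 241 236] [0.505 0.087 0.121] 87.2
174 [224 218 206] [0.506 0.085 0.12 ] 85.1
175 [123 142 221] [0.505 0.083 0.122] 82.6
176 [ 66 113 228] [0.505 0.081 0.121] 80.6
177 [ 75 119 227] [0.505 0.079 0.12 ] 78.5
178 [ 78 122 227] [0.505 0.076 0.121] 76.1
179 [ 78 122 227] [0.505 0.074 0.12 ] 74.1
180 [ 80 124 230] [0.505 0.072 0.124] 71.3
181 [ 71 111 217] [0.505 0.07  0.123] 69.3
182 [ 63  91 171] [0.506 
[... 1994 characters left out ...]
.51  -0.033  0.056] -32.9
229 [205 205 209] [ 0.509 -0.035  0.059] -35.3
230 [121 121 124] [ 0.508 -0.038  0.075] -38.0
231 [82 81 82] [ 0.508 -0.04   0.076] -40.3
232 [102 101 103] [ 0.508 -0.042  0.074] -42.6
233 [74 73 72] [ 0.508 -0.045  0.075] -44.9
234 [50 48 47] [ 0.51  -0.047  0.055] -47.0
235 [71 70 71] [ 0.51  -0.049  0.054] -49.4
236 [87 86 89] [ 0.51  -0.051  0.055] -51.7
237 [82 82 84] [ 0.509 -0.054  0.063] -54.1
238 [72 71 72] [ 0.509 -0.056  0.055] -56.5
239 [85 84 85] [ 0.51  -0.058  0.052] -58.8
240 [93 91 93] [ 0.509 -0.061  0.058] -61.2
241 [80 79 80] [ 0.509 -0.063  0.056] -63.5
242 [116 116 117] [ 0.509 -0.066  0.054] -65.9
243 [140 139 141] [ 0.509 -0.068  0.056] -68.2
```

View pics/t11.png

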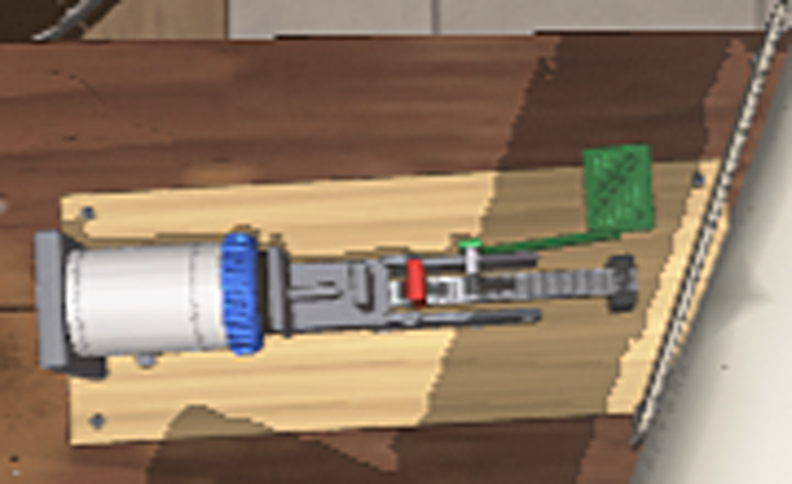

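Emit:
drive_tool(series="-0.9 5.3 0 0 0 0; -0.9 5.3 0 0 0 0; -0.9 5.3 0 0 0 0; -0.9 5.3 0 0 0 0; -0.9 5.3 0 0 0 0; -0.8 5.3 0 0 0 0; 0 5.0 0 0 0 0; 0 0 -2 0 0 0; 0 0 -2 0 0 0; 0 0 -1.5 0 0 0", fingers=5.5, newtons=30)

```text
t: 24.95
tcp_pos: [0.501, 0.0052, 0.1501]
orientation: [-3.141, 0.001, 0.038]
wrist_force: [-0.4, 0.5, 0.6]
opening: 0.0551
```

```bash
python3 look.py 12
```

```text
24.95 [0.501  0.0052 0.1501] [-0.4  0.5  0.6] [-0.01  0.01  0.04]
```

View pics/s12.png

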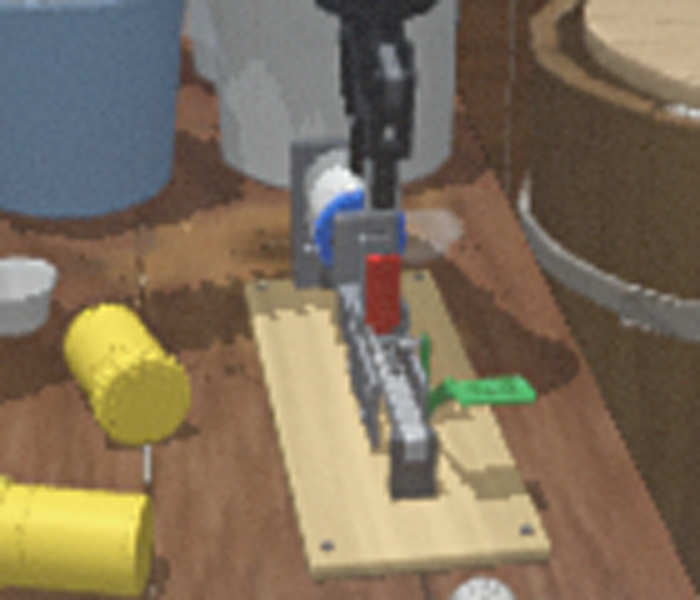

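View pics/t12.png

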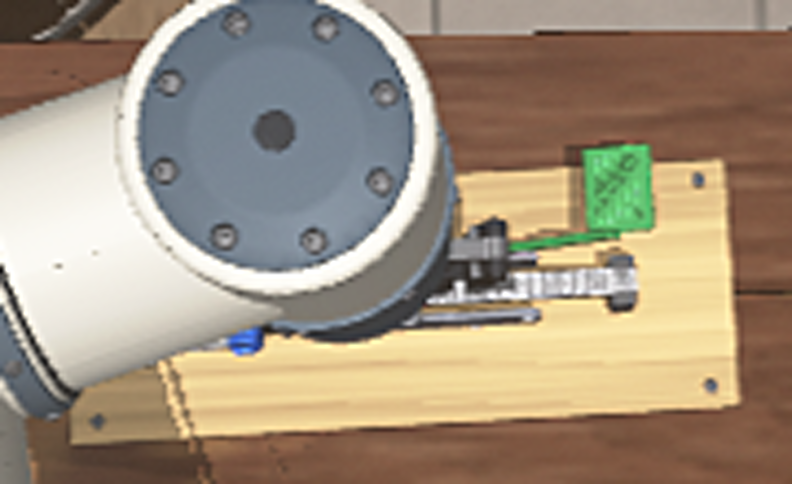

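Emit:
drive_tool(series="0 -0.3 0 0 0 0; 0 0 -1 0 0 0; 0 0 -1 0 0 0; 0 0 -1 0 0 0; 0 0 -1 0 0 0; 0 0 -1 0 0 0; 0 0 -0.8 0 0 0; 0 0 0 0 0 0; 0 0 0 0 0 0; 0 0 0 0 0 0")

```text
t: 26.3
tcp_pos: [0.5021, 0.0015, 0.0933]
orientation: [-3.141, -0.001, 0.037]
wrist_force: [-0.2, 0.3, 0.3]
opening: 0.0548
```

```bash
python3 look.py 13
```

```text
26.3 [0.5021 0.0015 0.0933] [-0.2  0.3  0.3] [0.07 0.08 0.02]
```

View pics/s13.png

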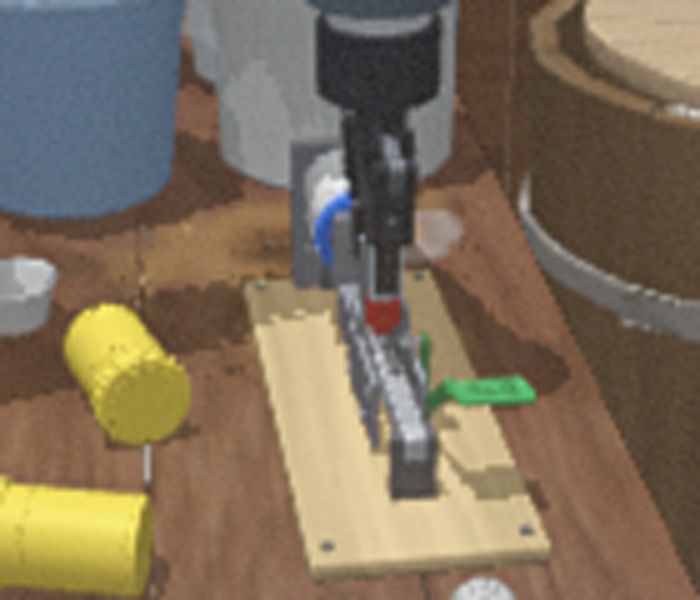

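Emit:
drive_tool(series="0 0.3 0 0 0 0; 0 0.15 0 0 0 0; 0 0 0 0 0 0; 0 0 0 0 0 0; 0 0 0 0 0 0; 0 0 0 0 0 0; 0 0 0 0 0 0; 0 0 0 0 0 0; 0 0 0 0 0 0; 0 0 0 0 0 0", fingers=1.5, newtons=30)

```text
t: 27.65
tcp_pos: [0.5021, 0.0043, 0.0939]
orientation: [3.138, -0.0, 0.038]
wrist_force: [-0.5, -5.6, 4.7]
opening: 0.0247
```

Emit:
drive_tool(series="0 0 0 0 0 0; 0 -0.2 0 0 0 0; 0.02 -0.4 0 0 0 0; 0.02 -0.5 0 0 0 0; 0.02 -0.6 0 0 0 0; 0.02 -0.6 0 0 0 0; 0.02 -0.6 0 0 0 0; 0.02 -0.5 0 0 0 0; 0 0 0 0 0 0; 0 0 0 0 0 0", fingers=1.5, newtons=45)

```text
t: 28.9
tcp_pos: [0.5033, -0.0284, 0.0939]
orientation: [3.14, -0.001, 0.038]
wrist_force: [-1.9, 0.1, 6.3]
opening: 0.0238
```

```bash
python3 look.py 14
```

```text
28.9 [ 0.5033 -0.0284  0.0939] [-1.9  0.1  6.3] [-0.94  0.71 -0.03]
```

View pics/t14.png

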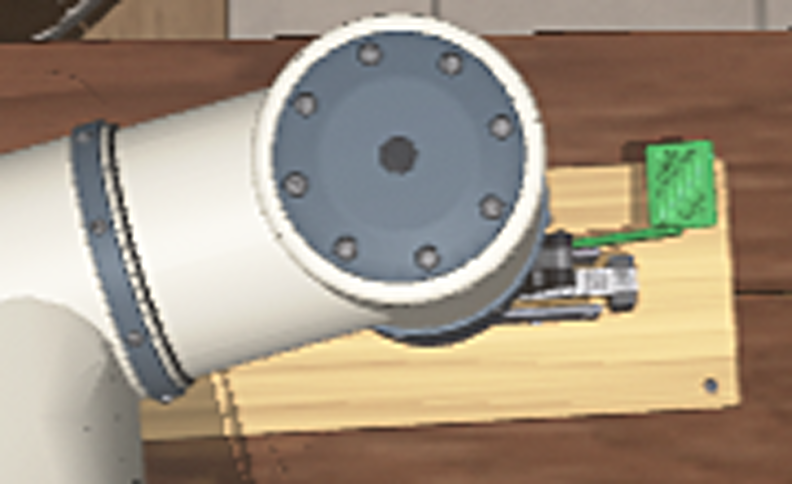

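View pics/s14.png

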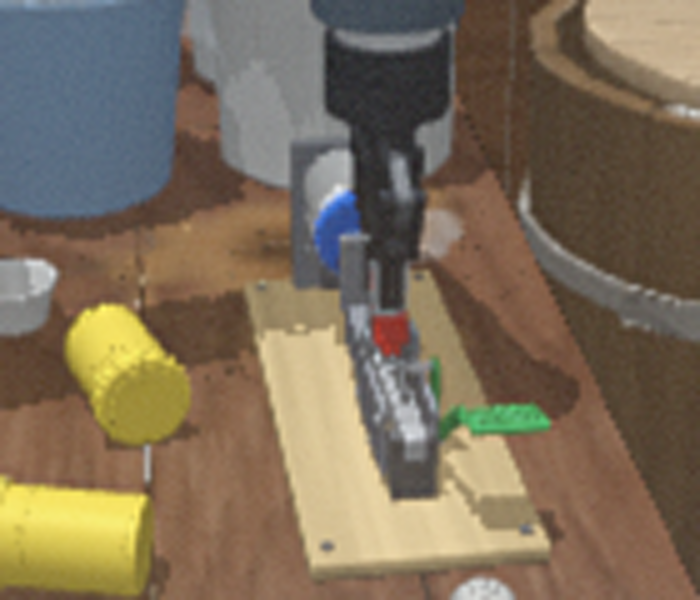

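Emit:
drive_tool(series="0 -0.2 0 0 0 0; 0.01 -0.2 0 0 0 0; 0.01 -0.2 0 0 0 0; 0.01 -0.1 0 0 0 0; 0 -0.1 0 0 0 0; 0 -0.1 0 0 0 0; 0 0 0 0 0 0; 0 0 0 0 0 0; 0 0 0 0 0 0; 0 0 0 0 0 0")

```text
t: 30.25
tcp_pos: [0.5036, -0.0351, 0.0939]
orientation: [-3.139, -0.002, 0.038]
wrist_force: [-4.3, 10.1, 9.5]
opening: 0.024
```

Emit:
drive_tool(series="0 -0.1 0 0 0 0; 0 -0.1 0 0 0 0; 0 0 0 0 0 0; 0 0 0 0 0 0; 0 0 0 0 0 0; 0 0 0 0 0 0; 0 0 0 0 0 0; 0 0 0 0 0 0; 0 0 0 0 0 0; 0 0 0 0 0 0")

```text
t: 31.5
tcp_pos: [0.5036, -0.0351, 0.0939]
orientation: [-3.136, -0.002, 0.038]
wrist_force: [-6.6, 18.6, 11.1]
opening: 0.024
```

Emit:
drive_tool(series="0 0.05 0 0 0 0; 0 0 0 0 0 0; 0 0 0 0 0 0; 0 0 0 0 0 0; 0 0 1 0 0 0; 0 0 2 0 0 0; 0 0 3 0 0 0; 0 0 4 0 0 0; 0 0 4 0 0 0; 0 0 2 0 0 0", fingers=5.5)

```text
t: 32.75
tcp_pos: [0.5041, -0.0388, 0.2562]
orientation: [-3.142, -0.005, 0.037]
wrist_force: [0.7, -0.1, -1.7]
opening: 0.0555
```

Emit:
drive_tool(series="0 -5 0 0 0 0; 0 -6 0 0 0 0; 0 -6 0 0 0 0; 0 -6 0 0 0 0; 0 -6 0 0 0 0; 0 -4 0 0 0 0; 0 0 0 0 0 0; 0 0 0 0 0 0; 0 0 0 0 0 0; 0 0 0 0 0 0")

```text
t: 34.0
tcp_pos: [0.5035, -0.3678, 0.2534]
orientation: [3.141, -0.001, 0.038]
wrist_force: [-0.2, -0.5, 1.2]
opening: 0.0552
```

```bash
python3 look.py 15; python3 - <<'E'
from h import *
C=np.array([.5028,.0001]); a=.0363; ey=np.array([-np.sin(a),np.cos(a)])
for t in '0','15':
  im,d=load('top',t); P=cloud('top',d); hsv=cv2.cvtColor(im,cv2.COLOR_RGB2HSV)
  def st(m,z):
    v,u=np.nonzero(m); w=onz('top',u.mean(),v.mean(),z); return m.sum(),u.min(),u.max(),w.round(4)
  r=((hsv[...,0]<8)|(hsv[...,0]>172))&(hsv[...,1]>130); r[:150]=0;r[200:]=0;r[:,:200]=0;r[:,250:]=0
  b=(hsv[...,0]>105)&(hsv[...,0]<125)&(hsv[...,1]>120); b[:150]=0;b[200:]=0;b[:,:150]=0;b[:,210:]=0
  g=(hsv[...,0]>45)&(hsv[...,0]<80)&(hsv[...,1]>100); g[:135]=0;g[175:]=0;g[:,:260]=0;g[:,300:]=0
  print(t,'red',st(r,.119),'blue',st(b,.124),'green',st(g,.081))
  print([(c,int(im[173,c,0]),((P[173,c,:2]-C)@ey*1e3).round(1)) for c in (139,140,144,198,199,200,201,202,203,204,205,206,222,223,224)])
im,d=load('side','15');cv2.imwrite('pics/sf.png',cv2.cvtColor(im,cv2.COLOR_RGB2BGR))
E
```

```text
34.0 [ 0.5035 -0.3678  0.2534] [-0.2 -0.5  1.2] [-0.01 -0.01  0.  ]
tab px 47 234 238 168 178 tab [ 0.5032 -0.0527  0.119 ]
0 red (np.int64(46), np.int64(234), np.int64(238), array([ 0.5029, -0.0526,  0.119 ])) blue (np.int64(207), np.int64(184), np.int64(192), array([0.4983, 0.0541, 0.124 ])) green (np.int64(331), np.int64(260), np.int64(290), array([ 0.5516, -0.1559,  0.081 ]))
[(139, 101, np.float64(162.5)), (140, 73, np.float64(161.9)), (144, 255, np.float64(150.9)), (198, 181, np.float64(41.2)), (199, 196, np.float64(38.9)), (200, 136, np.float64(28.3)), (201, 76, np.float64(26.0)), (202, 72, np.float64(23.8)), (203, 71, np.float64(21.6)), (204, 156, np.float64(19.1)), (205, 178, np.float64(16.9)), (206, 125, np.float64(14.6)), (222, 124, np.float64(-19.2)), (223, 158, np.float64(-23.3)), (224, 183, np.float64(-25.5))]
15 red (np.int64(47), np.int64(234), np.int64(238), array([ 0.5032, -0.0527,  0.119 ])) blue (np.int64(214), np.int64(176), np.int64(184), array([0.4975, 0.0721, 0.124 ])) green (np.int64(310), np.int64(260), np.int64(289), array([ 0.5516, -0.1556,  0.081 ]))
[(139, 85, np.float64(162.4)), (140, 220, np.float64(159.7)), (144, 233, np.float64(151.8)), (198, 153, np.float64(41.5)), (199, 167, np.float64(38.9)), (200, 102, np.float64(28.1)), (201, 51, np.float64(25.9)), (202, 56, np.float64(23.7)), (203, 57, np.float64(21.5)), (204, 133, np.float64(18.9)), (205, 148, np.float64(16.6)), (206, 96, np.float64(14.9)), (222, 104, np.float64(-20.9)), (223, 134, np.float64(-23.2)), (224, 155, np.float64(-25.4))]
```

View pics/t15.png

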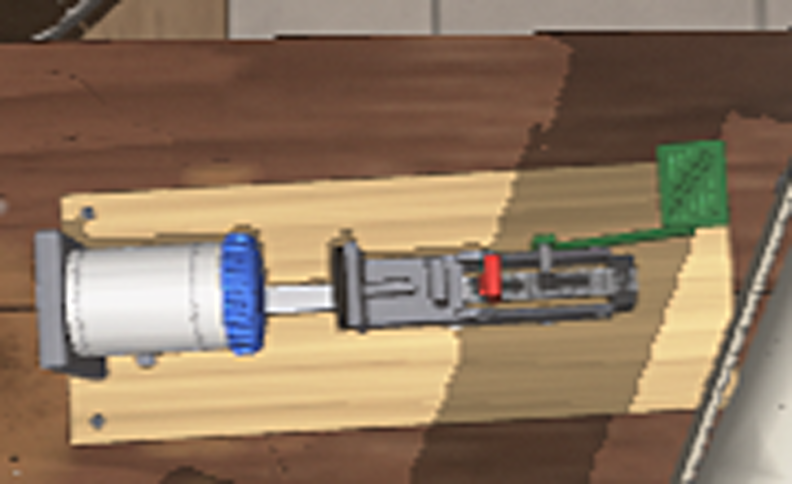

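View pics/sf.png

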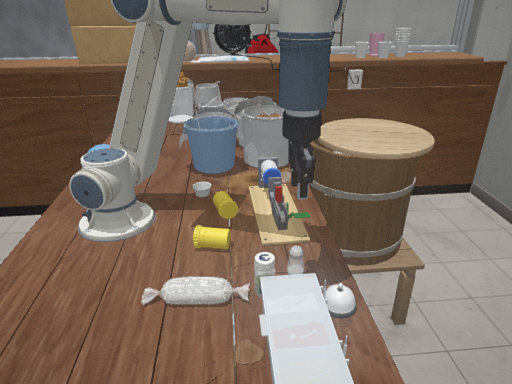

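```bash
python3 -c "
from plant import order; print(order.sign_off())"
```

```text
the job is handed in; nothing more can be done
None
```

I pressed the lid home, squeezed the release and slid the jaw all the way back, then handed the job in at about 34 s. It took five trigger strokes, the last in small force-checked steps.

- **Lid:** in the last stroke the pad stopped sinking and its force rose from about 10 N to 19–20 N. I held it above 18 N for over a second, which by the given figures is about 23–25 N on the lid, below the 45 N crush limit. The last pictures put the lid top about 95 mm from the end stop, against 94 mm when closed. That 1 mm is within camera error, so the steep force rise is the better evidence.
- **Jaw:** I pinched the release to an opening of about 24 mm and drew the jaw back 39.5 mm until it hit its rear stop with 18 N. The red tab is back within half a millimetre of its starting position.
- **Surroundings:** the canister lies in its cradle against the stop, and the gripper did not touch it or its lid. The salt shaker, pepper pot and yellow look-alikes look undisturbed in the last side picture. The arm is clear and touching nothing.

No check failed. While the gripper was over the press, its arm hid the lid from the top camera, so during pressing I relied on the force, the red tab and the canister's visible end. The one full view between pressing and release agreed with them.

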